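Roll the freshly painted wheel into its drying chock

ROBOT

A 6-joint arm with a two-finger parallel gripper is mounted at the origin on the work surface; the furniture and walls round the work are solid. World frame = base frame: x ahead of the robot, y to its left, z up, the work surface at z = 0. Lengths are in m, angles in rad, forces in N, time in s.
With the tool pointing down it reaches from about 0.3 to 0.875 m from the base axis. Payload 4.2 kg.
Tool frame: the origin (TCP) lies midway between the tips of the shut fingers; the grasp point (between the pads) lies 19 mm behind it (ctrl.grip_point_offset is the distance from the TCP to the grasp point, in m); z points along the fingers, y is the line along which they close (so a half turn about z gives the same grasp; the last joint's range is limited). The gripper opens to 85 mm and grips with 20 to 120 N. Pads are 22 mm wide; open, the fingers measure 114 mm over their backs; the gripper's body (76 mm by 85 mm) begins 54 mm behind the grasp point. The pads swing forward as they close: fully open they stand 13 mm farther back than shut.
Start: joints at [1.09, 0.32, 1.565, -0, 1.257, -0.02], TCP at [0.256, 0.515, 0.231] pointing down, gripper open.
Joint ranges: [-3.11, 3.11], [-0.84, 2.01], [0.21, 2.61], [-1.34, 4.49], [0.05, 2.63], [-2.56, 2.56]. Speed limits (rad/s): [2.57, 2.57, 3.14, 3.14, 3.14, 3.14].

INTERFACE

Orientations are given as a 3x3 rotation matrix whose columns are the frame's x, y, z axes.
In Python, from bench import ctrl gives the robot as it stands. The module is installed in compiled form; this text tells all that it offers.
- The arm moves only by the tool step_arm, never from a script. Its arguments are lists of equal length, an entry for each row: "dp": the shift along the tool's x, y, z in mm, a list of three; "angular": the turn, a rotation vector about the tool's x, y, z in rad, a list of three; "claw": the closure, from 0 (fully open) to 1 (shut). In form: {"dp": [[tx, ty, tz], ...], "angular": [[rx, ry, rz], ...], "claw": [claw, ...]}. A call has 1 to 20 rows; each row shifts and turns the commanded pose from where the row before left it, along the tool's axes as they then stand; what a row does not reach is not made up. A row lasts 1/8 s, in which the tool goes at most 62.5 mm and 10.7 degrees, less where a joint would pass 70% of its speed; a pose out of reach is approached as far as the arm can. A call with a gripper value outside its range is refused whole. The fingers move at their own pace and stop on an object; "newtons" is the grip in N (left out, the last holds). Time passes only in rows, so rows that do not move let the fingers close. It gives the time, the measured TCP pose, the force, the opening and the grip force at its end, in the units of the state.
- ctrl.read_state(): the state, without advancing time (a new reading comes with each control period).
- ctrl.capture(name): name is "scene" or "side" or "wrist"; returns a dict with "color" (420x560x3 uint8, blue, green, red), "fx", "fy", "cx", "cy" (pixels), "R" (3x3) and "t" (3): a world point X has camera coordinates R X + t. Camera axes: x right, y down, z forward; pixel columns grow to the right and rows downward; lengths in m; the calibration is good to about 2 mm. A picture is of the moment at which its call begins. There is no depth.
- ctrl.close_job(): hands the job in; it is judged then, once.
The state is a dict: "time": time; "qpos": joint angles; "qd": joint speeds; "tau": joint torques, N m; "eef_pos": TCP position; "ee_rot": TCP orientation; "ft_force": force on the tool from outside, world axes, zero at the start; "moment": the same for the moment, N m; "finger_gap": opening from 0.0 (shut) to 1.0 (fully open); "finger_force": force on a finger pad.
Only numpy, scipy, OpenCV 4.12 (cv2) and the standard library are available. Lean on these libraries where they do the work, as an engineer would, in place of code of your own. Each camera call takes 0.05 s, during which the arm holds its last target. There are 200 camera calls.

TASK

The blue faces of the wooden wheel are freshly painted, so do not pick it up: roll it on its rim across the table by pushing both ends of its dowel axle from behind, over the low sill into the wooden drying chock, and leave it standing upright there between the sill and the end stop. It must never leave the table or fall over, it must really roll rather than be dragged, and the roll of masking tape and the water jar stay where they are.

Things in the scene. Friction and masses are not known exactly. Their poses are not given: they have to be found in the camera images.
- wheel: Blue wooden wheel, 72 mm diameter, 24 thick, 0.12 kg, on its rim 160-190 mm before its parked place, in line with the lane within 3 mm, 2 deg. Dowel axle 10 diameter, 100 long, sticks out 38 each side. Origin: wheel centre, 36 above table. y: axle; x, z turn as it rolls (z up at first). Runs on freely; fingers rubbing the rim brake it. Push behind both axle ends, fingertips 12-25 above table.
- chock: Light wood chock, fixed. Origin: point on the table under the parked wheel's centre; x: way the wheel rolls in; z up. Side rails 8 mm high, 36 apart inside, outer width 56, x -33 to +52, mouth flaring to 75 wide at x -60. Sill 3 mm high across the lane, x -25.5 to -17.5. End stop 30 high, 56 wide, from x +37.5. The parked wheel has a few mm of play.
- masking_tape: Beige roll of masking tape lying flat, 98 mm diameter, 25 mm high, a bystander. Origin: centre of its underside.
- water_jar: Glass jar standing upright, 77 mm diameter, 102 mm high, a bystander. Origin: centre of its underside.
Not all that is in view belongs to the job. Leave any pink or yellow look-alike of the wheel alone. What is shaped like the chock but purple is not meant.

How it is judged:
By the outcome, as a careful person would: the job done as asked, in the order asked, and still so for the second after the job is handed in, with the robot touching nothing.
It also fails if it takes over 40 s, if anything falls off the work surface, if the arm or the gripper's body presses on something with over 40 N, if the wrist force passes 120 N, or if a joint passes its speed limit or range.

## Working session

There is one attempt and no reset: what is moved stays moved. The work goes in short steps, Python scripts to look and compute and a tool call to move; the robot and the scene stay as the last step left them, time stands still between calls to the robot, and variables do not carry over. Pictures are saved under pics/ and viewed, at most 10 in all, crops included, and the job is handed in when it is done.

Besides the shell and the picture viewer there is one more tool, called after "Call:" as name(argument=value, ...) on one line, values as JSON. step_arm: Moves the arm, as the interface text tells. Its arguments: {"type":"object","properties":{"dp":{"type":"array","items":{"type":"array","items":{"type":"number"}}},"angular":{"type":"array","items":{"type":"array","items":{"type":"number"}}},"claw":{"type":"array","items":{"type":"number"}},"newtons":{"type":"number"}},"required":["dp","angular","claw"]}

```bash
mkdir -p pics; cat > h.py <<'E'
import numpy as np, cv2, pickle
from bench import ctrl
def cap(n,f):
    c=ctrl.capture(n); cv2.imwrite('pics/'+f+'.png',c['color']); pickle.dump(c,open(f+'.pkl','wb')); return c
def ld(f): return pickle.load(open(f+'.pkl','rb'))
def ray(c,u,v,z):
    R=np.array(c['R']);t=np.array(c['t']); o=-R.T@t
    d=R.T@np.array([(u-c['cx'])/c['fx'],(v-c['cy'])/c['fy'],1]); return o+d*(z-o[2])/d[2]
def proj(c,X):
    p=np.array(X)@np.array(c['R']).T+c['t']; return np.stack([c['fx']*p[...,0]/p[...,2]+c['cx'],c['fy']*p[...,1]/p[...,2]+c['cy']],-1)
E
python3 - <<'E'
from h import *
a=cap('scene','scene1');b=cap('side','side1')
for c in(a,b): print(c['fx'],c['cx'],c['cy'],-np.array(c['R']).T@c['t'],np.array(c['R'])[2])
s=ctrl.read_state();print(s['time'],s['eef_pos'],s['ee_rot'],s['finger_gap'])
E
```

```text
467.3831877977898 280.0328282153361 220.36399212490687 [-0.38431251 -0.52700837  0.53459936] [ 0.78892857  0.4524469  -0.41579263]
506.2056286544672 282.08124842734264 212.54183569840154 [-0.14507392 -1.08821081  0.78467574] [ 0.46582671  0.72504087 -0.50726838]
0.1 [0.25546561 0.51464575 0.23056316] [[-8.95703502e-01  4.44651138e-01 -7.76012779e-04]
 [ 4.44651812e-01  8.95702362e-01 -1.42995925e-03]
 [ 5.92434731e-05 -1.62587499e-03 -9.99998677e-01]] 1.0003001390160293
```

View pics/scene1.png

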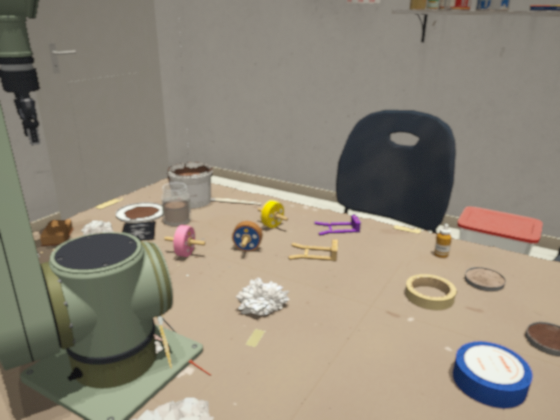

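View pics/side1.png

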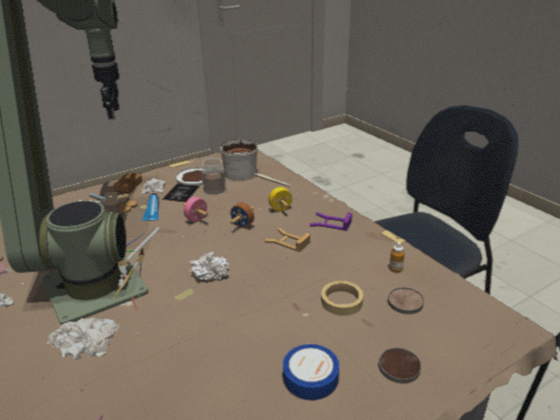

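Wheels: pink at scene (184,241), blue-faced with a wooden rim at (247,237), yellow at (272,214). Chocks: light wood at (318,250), purple at (340,225). The blue-faced wheel and the light wood chock fit the description. I'll confirm that in one enlarged crop.

```bash
python3 - <<'E'
from h import *
a=ld('scene1')['color'][190:290,150:380];b=ld('side1')['color'][175:265,170:370]
A=cv2.resize(a,(690,300),interpolation=cv2.INTER_CUBIC);B=cv2.resize(b,(667,300),interpolation=cv2.INTER_CUBIC)
B=cv2.copyMakeBorder(B,0,0,0,23,cv2.BORDER_CONSTANT)
cv2.imwrite('pics/crop1.png',np.vstack([A,B]))
for n,pts in(('scene1',[(247,236,.036),(318,250,0),(431,285,.012),(176,222,0)]),('side1',[(241,214,.036),(290,241,0),(342,291,.012),(213,190,0)])):
    for p in pts: print(n,p,ray(ld(n),*p).round(3))
E
```

```text
scene1 (247, 236, 0.036) [0.443 0.038 0.036]
scene1 (318, 250, 0) [ 0.529 -0.11   0.   ]
scene1 (431, 285, 0.012) [ 0.492 -0.388  0.012]
scene1 (176, 222, 0) [0.473 0.29  0.   ]
side1 (241, 214, 0.036) [0.44  0.044 0.036]
side1 (290, 241, 0) [ 0.507 -0.11   0.   ]
side1 (342, 291, 0.012) [ 0.479 -0.373  0.012]
side1 (213, 190, 0) [0.469 0.29  0.   ]
```

View pics/crop1.png

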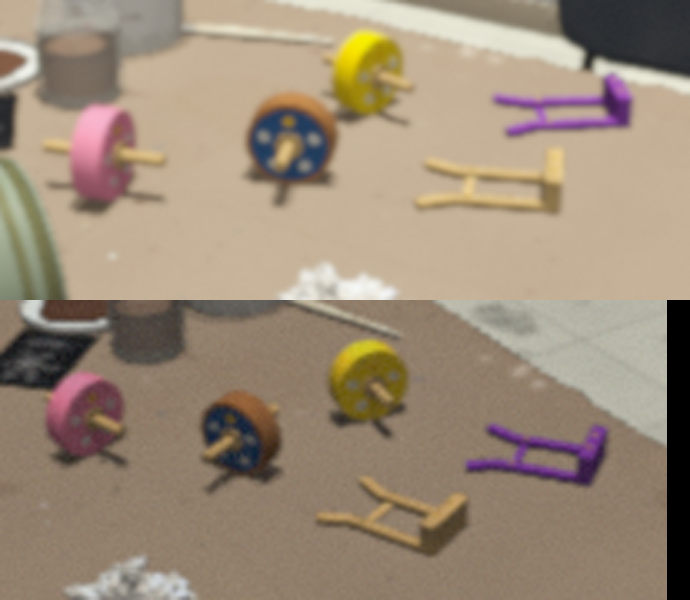

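Confirmed: the wheel with blue faces and a wooden rim, and the light wood chock. The water jar is at about (0.47,0.29) and the tape at about (0.485,-0.38), both clear of the lane. Next I'll move the wrist camera over the lane.

Call:
step_arm(dp=[[-38,-35,-4],[-38,-35,-4],[-38,-35,-4],[-38,-35,-4],[-38,-35,-4],[-38,-35,-4],[-38,-35,-4],[-38,-35,-4],[-38,-35,-4],[0,0,0],[0,0,0],[0,0,0],[0,0,0],[0,0,0]], angular=[[0,0,0],[0,0,0],[0,0,0],[0,0,0],[0,0,0],[0,0,0],[0,0,0],[0,0,0],[0,0,0],[0,0,0.16],[0,0,0.16],[0,0,0.16],[0,0,0.16],[0,0,0]], claw=[0,0,0,0,0,0,0,0,0,0,0,0,0,0])

```text
time: 1.85
eef_pos: [0.4217, 0.0808, 0.267]
ee_rot: [[-0.455, 0.891, -0.001], [0.891, 0.455, -0.0], [0.0, -0.001, -1.0]]
ft_force: [0.1, 0.1, -0.0]
finger_gap: 1.003
finger_force: 0.0
```

```bash
python3 - <<'E'
from h import *
c=cap('wrist','w1');print(-np.array(c['R']).T@c['t'],np.array(c['R'])[2])
s=ctrl.read_state();print(s['time'],s['eef_pos'],s['ee_rot'])
E
```

```text
[0.387408   0.14864159 0.4109374 ] [ 0.1339736  -0.2638677  -0.95520935]
1.9 [0.42175905 0.0807863  0.26707638] [[-4.55287491e-01  8.90344341e-01 -5.04982487e-04]
 [ 8.90344454e-01  4.55287549e-01 -5.12124898e-08]
 [ 2.29866642e-04 -4.49631673e-04 -9.99999872e-01]]
```

View pics/w1.png

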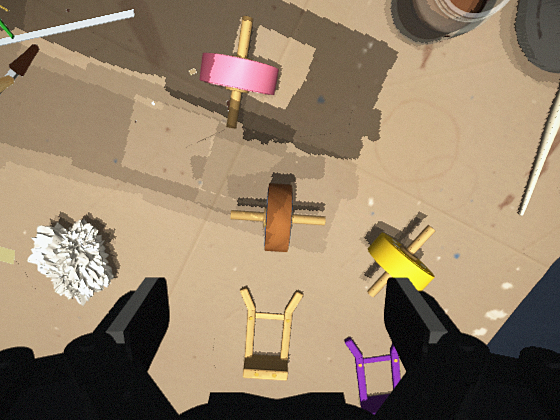

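The wrist view shows the wheel at (280,217), its axle ends at (231,215) and (325,220), and the chock between (243,290), (301,293) and the stop at (266,373). I'll enlarge it to measure.

```bash
python3 - <<'E'
from h import *
c=ld('w1')['color'][170:390,215:345]
A=cv2.resize(c[0:90],None,fx=6,fy=6,interpolation=cv2.INTER_CUBIC)
B=cv2.resize(c[105:215],None,fx=5,fy=5,interpolation=cv2.INTER_CUBIC)
cv2.imwrite('pics/c2.png',A);cv2.imwrite('pics/c3.png',B);print(A.shape,B.shape)
E
```

```text
(540, 780, 3) (550, 650, 3)
```

View pics/c2.png

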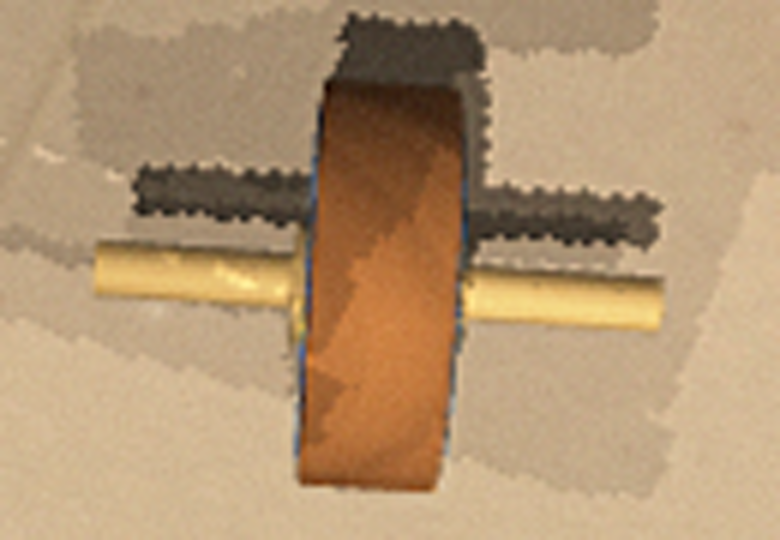

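View pics/c3.png

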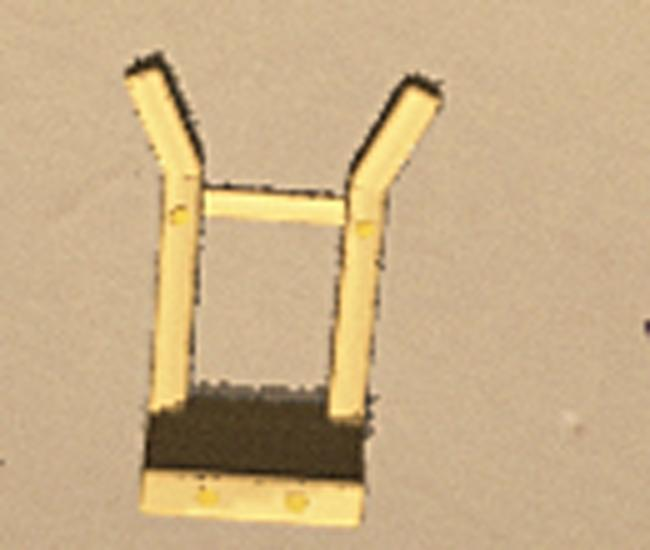

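```bash
cat > fit.py <<'E'
from h import *
from scipy.optimize import least_squares
c=ld('w1')
def full(p,s,o): return np.array(p)/s-.5+.5/s+o
e=full([(95,270),(662,303)],6,(215,170))
L=[ray(c,*p,.036) for p in e]
W=(L[0]+L[1])/2; ax=L[1]-L[0]
print('axle',L,np.linalg.norm(ax),'centre',W,'roll dir az',np.degrees(np.arctan2(ax[1],ax[0]))-90)
# image left = robot-left? chock y to left of x
mod=[(37.5,28,30),(37.5,-28,30),(52,28,30),(52,-28,30),(-25.5,18,3),(-25.5,-18,3),(-17.5,18,3),(-17.5,-18,3),(-33,28,8),(-33,18,8),(-33,-18,8),(-33,-28,8)]
pix=full([(363,483),(145,468),(360,525),(140,512),(345,200),(203,190),(345,222),(203,215),(388,185),(348,187),(203,175),(162,175)],5,(215,275))
mod=np.array(mod)/1000.
def X(q):
    C,S=np.cos(q[2]),np.sin(q[2]); R=np.array([[C,-S,0],[S,C,0],[0,0,1]]); return mod@R.T+[q[0],q[1],0]
r=least_squares(lambda q:(proj(c,X(q))-pix).ravel(),[.51,-.1,np.radians(-63)],loss='soft_l1')
print(r.x,np.degrees(r.x[2]));print((proj(c,X(r.x))-pix).round(1).tolist())
d=np.array([np.cos(r.x[2]),np.sin(r.x[2])]);n=np.array([-d[1],d[0]])
w=W[:2]-r.x[:2];print('along',w@d,'lat',w@n)
for n_ in('scene1','side1'): print(n_,proj(ld(n_),np.array([W,[r.x[0],r.x[1],0],*X(r.x)[:2]])).round(1).tolist())
E
python3 fit.py
```

```text
axle [array([0.39811491, 0.02010494, 0.036     ]), array([0.49044046, 0.0603431 , 0.036     ])] 0.10071303897587963 centre [0.44427768 0.04022402 0.036     ] roll dir az -66.45102647793513
[ 0.50766343 -0.11065154 -1.17434806] -67.28518777584613
[[0.8, -0.1], [-0.7, 0.1], [0.4, 1.1], [-0.3, 0.9], [0.1, -0.4], [-0.0, -0.3], [-0.4, 0.7], [-0.4, 0.2], [0.1, 0.1], [0.1, -0.8], [0.1, -0.3], [0.2, -0.9]]
along -0.16364945011249313 lat -0.00020966656624681984
scene1 [[246.5, 235.5], [314.3, 253.7], [331.1, 238.3], [330.4, 249.1]]
side1 [[242.9, 214.1], [290.2, 241.1], [307.0, 231.3], [296.1, 240.8]]
```

The fit holds up: axle length 100.7 mm, wheel 163.6 mm before its parked place, 0.2 mm off the lane, lane azimuth -67.3°. The gripper goes down behind the axle with the fingers straddling the wheel.

Call:
step_arm(dp=[[-16.5,3.8,0],[0,0,43],[0,0,43],[0,0,43],[0,0,43],[0,0,35],[0,0,10],[0,0,0],[0,0,0]], angular=[[0,0,0.077],[0,0,0],[0,0,0],[0,0,0],[0,0,0],[0,0,0],[0,0,0],[0,0,0],[0,0,0]], claw=[0.25,0.25,0.25,0.25,0.25,0.25,0.25,0.25,0.25])

```text
time: 3.02
eef_pos: [0.434, 0.068, 0.0515]
ee_rot: [[-0.383, 0.924, 0.003], [0.924, 0.383, 0.0], [-0.001, 0.003, -1.0]]
ft_force: [0.3, 0.0, 0.8]
finger_gap: 0.753
finger_force: 0.0
```

```bash
python3 - <<'E'
from h import *
c=cap('wrist','w2');b=cap('side','side2')
A=cv2.resize(b['color'][150:270,170:350],(630,420),interpolation=cv2.INTER_CUBIC)
w=cv2.resize(c['color'],(240,180))
im=np.zeros((600,640,3),np.uint8);im[:420,:630]=A;im[420:600,:240]=w;cv2.imwrite('pics/v2.png',im)
s=ctrl.read_state();p=s['eef_pos'];print(s['time'],p,s['ee_rot'])
q=np.array([.50766,-.11065]);a=-1.17435;d=np.array([np.cos(a),np.sin(a)]);n=np.array([-d[1],d[0]])
print((p[:2]-q)@d,(p[:2]-q)@n,np.degrees(np.arctan2(*s['ee_rot'][[1,0],0])))
E
```

```text
3.125 [0.43382193 0.06798983 0.0515187 ] [[-3.83210459e-01  9.23656394e-01  2.93443993e-03]
 [ 9.23660811e-01  3.83210734e-01  4.90121797e-04]
 [-6.71804748e-04  2.89824696e-03 -9.99995574e-01]]
-0.19329639184993702 0.0008693558449456556 112.53269356812075
```

View pics/v2.png

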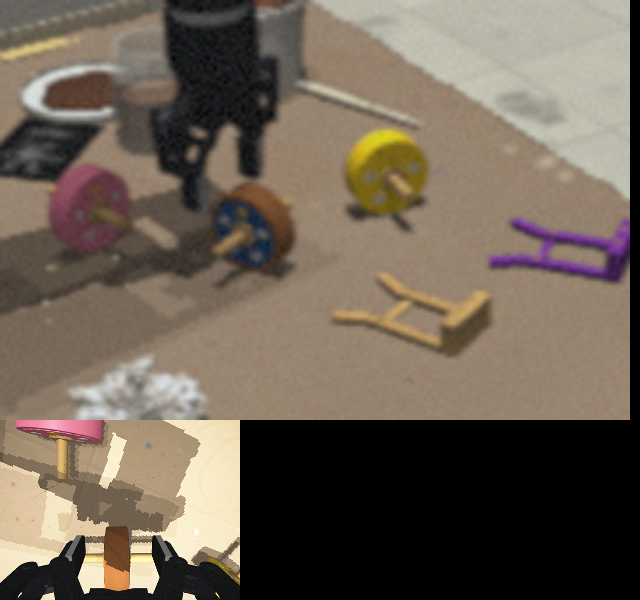

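The fingers straddle the wheel behind its axle, with the pads in the lower left picture at (75,545) and (160,545). The yellow wheel is to the right, so I'll check its clearance before pushing.

```bash
python3 - <<'E'
from h import *
c=ld('w1');q=np.array([.50766,-.11065]);a=-1.17435;d=np.array([np.cos(a),np.sin(a)]);n=np.array([-d[1],d[0]])
for u,v,z in[(370,293,.036),(372,248,.036),(388,238,.06),(430,280,.06),(352,340,.008)]:
    p=ray(c,u,v,z)[:2]-q;print((u,v),(p@d).round(3),(p@n).round(3))
E
```

```text
(370, 293) -0.081 0.111
(372, 248) -0.136 0.105
(388, 238) -0.158 0.112
(430, 280) -0.115 0.164
(352, 340) 0.002 0.107
```

Call:
step_arm(dp=[[0,-0.9,10],[0,0,15],[0,0,10],[0,0,4],[0,0,0]], angular=[[0,0,0],[0,0,0],[0,0,0],[0,0,0],[0,0,0]], claw=[0.25,0.25,0.25,0.25,0.25])

```text
time: 3.75
eef_pos: [0.4319, 0.0675, 0.0111]
ee_rot: [[-0.383, 0.924, -0.0], [0.924, 0.383, 0.0], [0.0, -0.0, -1.0]]
ft_force: [0.1, -0.4, 0.1]
finger_gap: 0.747
finger_force: 0.0
```

Call:
step_arm(dp=[[-4,0,0],[-4,0,0],[-3,0,0],[-2,0,0],[-2,0,0],[-3,0,0],[-4,0,0],[-5,0,0],[-6,0,0],[-7,0,0],[-7,0,0],[-7,0,0],[-7,0,0],[-6,0,0]], angular=[[0,0,0],[0,0,0],[0,0,0],[0,0,0],[0,0,0],[0,0,0],[0,0,0],[0,0,0],[0,0,0],[0,0,0],[0,0,0],[0,0,0],[0,0,0],[0,0,0]], claw=[0.25,0.25,0.25,0.25,0.25,0.25,0.25,0.25,0.25,0.25,0.25,0.25,0.25,0.25])

```text
time: 5.5
eef_pos: [0.4578, 0.0051, 0.0113]
ee_rot: [[-0.383, 0.924, 0.0], [0.924, 0.383, 0.0], [0.0, 0.0, -1.0]]
ft_force: [-0.1, -0.0, -0.3]
finger_gap: 0.747
finger_force: 0.0
```

```bash
cat > chk.py <<'E'
import sys
from h import *
f=sys.argv[1]
b=cap('side','s'+f);a=cap('scene','c'+f)
A=cv2.resize(b['color'][165:265,210:340],(520,400),interpolation=cv2.INTER_CUBIC)
B=cv2.resize(a['color'][200:275,225:355],(346,200),interpolation=cv2.INTER_CUBIC)
im=np.zeros((600,520,3),np.uint8);im[:400]=A;im[400:,:346]=B;cv2.imwrite('pics/v'+f+'.png',im)
s=ctrl.read_state();p=s['eef_pos'];print(s['time'],p,s['ft_force'],s['finger_gap'])
q=np.array([.50766,-.11065]);a=-1.17435;d=np.array([np.cos(a),np.sin(a)]);n=np.array([-d[1],d[0]])
print((p[:2]-q)@d,(p[:2]-q)@n)
E
python3 chk.py 3
```

```text
5.6 [0.45798822 0.00510429 0.01131112] [0.02585164 0.50586303 0.16158914] 0.7458832962515227
-0.12595667614150594 -0.0011215140311242276
```

View pics/v3.png

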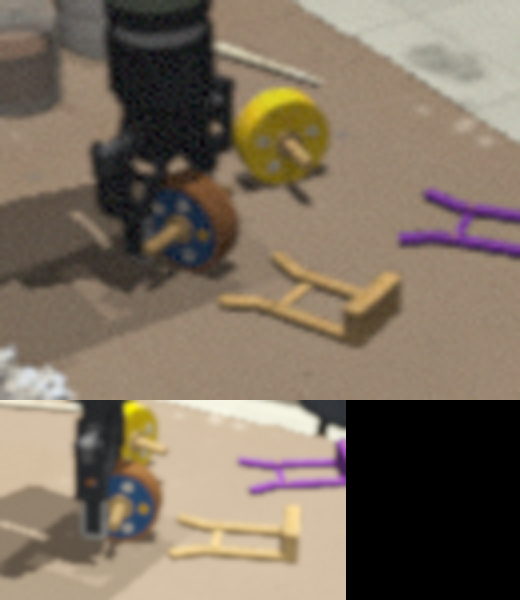

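The side view shows the wheel upright at (185,220), and its orange dot has moved round from the top, so it is rolling. I'll keep pushing, slower over the sill.

Call:
step_arm(dp=[[-4,0.5,0],[-6,0.5,0],[-7,0,0],[-7,0,0],[-7,0,0],[-7,0,0],[-7,0,0],[-7,0,0],[-6,0,0],[-5,0,0],[-4,0,0],[-4,0,0],[-4,0,0],[-4,0,0],[-4,0,0],[-4,0,0],[-4,0,0],[-4,0,0],[-4,0,0],[-4,0,0]], angular=[[0,0,0],[0,0,0],[0,0,0],[0,0,0],[0,0,0],[0,0,0],[0,0,0],[0,0,0],[0,0,0],[0,0,0],[0,0,0],[0,0,0],[0,0,0],[0,0,0],[0,0,0],[0,0,0],[0,0,0],[0,0,0],[0,0,0],[0,0,0]], claw=[0.25,0.25,0.25,0.25,0.25,0.25,0.25,0.25,0.25,0.25,0.25,0.25,0.25,0.25,0.25,0.25,0.25,0.25,0.25,0.25])

```text
time: 8.1
eef_pos: [0.4981, -0.0894, 0.0113]
ee_rot: [[-0.383, 0.924, 0.0], [0.924, 0.383, 0.0], [0.0, 0.0, -1.0]]
ft_force: [0.3, -1.2, 1.2]
finger_gap: 0.748
finger_force: 0.0
```

Call:
step_arm(dp=[[0,0,0],[0,0,0],[0,0,0],[0,0,0]], angular=[[0,0,0],[0,0,0],[0,0,0],[0,0,0]], claw=[0.25,0.25,0.25,0.25])

```text
time: 8.6
eef_pos: [0.498, -0.0891, 0.0113]
ee_rot: [[-0.383, 0.924, 0.0], [0.924, 0.383, 0.0], [0.0, 0.0, -1.0]]
ft_force: [0.2, -0.2, 0.4]
finger_gap: 0.75
finger_force: 0.0
```

```bash
python3 chk.py 4
```

```text
8.7 [ 0.49801333 -0.08908293  0.0113047 ] [ 0.12160019 -0.01605429  0.14577571] 0.7490998272959075
-0.0236192963480028 -0.0005705007863443592
```

View pics/v4.png

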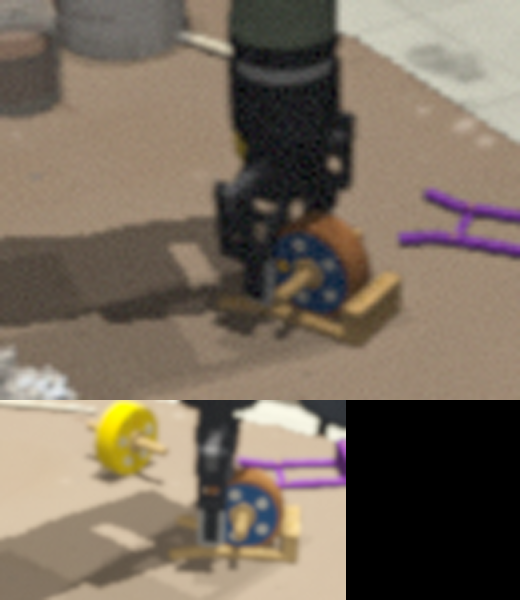

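The side view shows the wheel upright inside the chock at (315,265), up near the end stop. I'll back away and lift clear, then check its position.

Call:
step_arm(dp=[[3,0,0],[8,0,0],[12,0,0],[15,0,0],[15,0,0],[5,0,-15],[0,0,-40],[0,0,-50],[0,0,-50],[40,0,-40],[50,0,0],[0,0,0]], angular=[[0,0,0],[0,0,0],[0,0,0],[0,0,0],[0,0,0],[0,0,0],[0,0,0],[0,0,0],[0,0,0],[0,0,0],[0,0,0],[0,0,0]], claw=[0.25,0.25,0.25,0.25,0.25,0.25,0.25,0.25,0.25,0.25,0.25,0.25])

```text
time: 10.2
eef_pos: [0.4402, 0.0496, 0.2079]
ee_rot: [[-0.387, 0.922, 0.002], [0.922, 0.387, 0.001], [-0.0, 0.002, -1.0]]
ft_force: [-0.2, -0.7, -0.2]
finger_gap: 0.749
finger_force: 0.0
```

```bash
python3 - <<'E'
from h import *
w=cap('wrist','w5');b=cap('side','s5');a_=cap('scene','c5')
q=np.array([.50766,-.11065]);a=-1.17435;d=np.array([np.cos(a),np.sin(a)]);n=np.array([-d[1],d[0]])
def P(x,y,z): return [*(q+x*d+y*n),z]
ims=[]
for c,(hw,hh),k in((w,(75,60),5),(b,(40,32),5)):
    u,v=proj(c,np.array([P(0,0,.02)]))[0]; u0,v0=int(u)-hw,int(v)-hh; v0=min(v0,420-2*hh)
    ex=proj(c,np.array([P(0,50,.036),P(0,-50,.036)])); im=c['color'][v0:v0+2*hh,u0:u0+2*hw]
    s=750/im.shape[1] if c is w else 5
    im=cv2.resize(im,(400,320),interpolation=cv2.INTER_CUBIC); s=400/(2*hw)
    for x in ex: cv2.circle(im,tuple(int(t) for t in (x-[u0,v0])*s),3,(0,255,0),1)
    print(u0,v0,s,ex.round(1).tolist()); ims.append(im)
cv2.imwrite('pics/v5.png',np.hstack(ims))
for n1,n2 in(('scene1','c5'),('side1','s5')):
    D=cv2.absdiff(ld(n1)['color'],ld(n2)['color']).max(2)
    for nm,(x,y) in(('tape',(.485,-.38)),('jar',(.47,.29))):
        u,v=proj(ld(n1),np.array([x,y,.02])).astype(int); print(n1,nm,(D[v-25:v+25,u-30:u+30]>40).sum())
E
```

```text
200 284 2.6666666666666665 [[37622.2, 319.1], [-72403.6, 424.7]]
250 203 5.0 [[665.1, -82.3], [695.8, -107.9]]
scene1 tape 0
scene1 jar 183
side1 tape 0
side1 jar 253
```

View pics/v5.png

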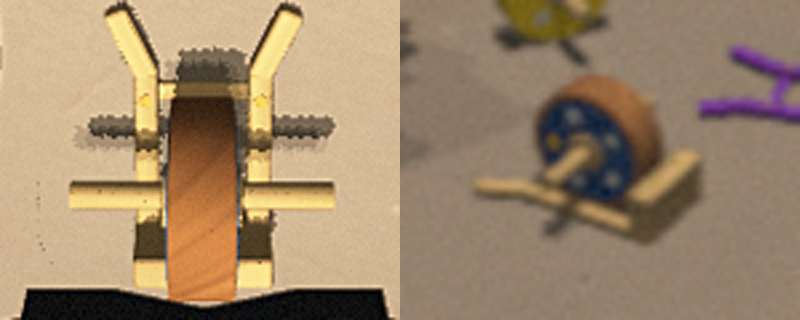

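The wrist crop shows the wheel square in the chock past the sill, with its axle ends at (70,195) and (334,195). I'll work out its exact position before handing in.

```bash
python3 - <<'E'
from h import *
c=ld('w5');q=np.array([.50766,-.11065]);a=-1.17435;d=np.array([np.cos(a),np.sin(a)]);n=np.array([-d[1],d[0]])
for k in((70,195),(334,195)):
    p=ray(c,200+k[0]*.375,284+k[1]*.375,.036)[:2]-q;print((p@d).round(4),(p@n).round(4))
# jar shift between pictures (small patch correlation)
for n1,n2 in(('scene1','c5'),('side1','s5')):
    A,B=[cv2.cvtColor(ld(x)['color'],cv2.COLOR_BGR2GRAY) for x in(n1,n2)]
    u,v=proj(ld(n1),np.array([.47,.29,.04])).astype(int);T=A[v-20:v+20,u-18:u+18];S=B[v-28:v+28,u-26:u+26]
    m=cv2.minMaxLoc(cv2.matchTemplate(S,T,cv2.TM_CCOEFF_NORMED));print(n1,m[1],np.array(m[3])-8)
E
```

```text
0.0026 -0.0504
0.0027 0.0501
scene1 0.9844520688056946 [0 0]
side1 0.9736062288284302 [0 0]
```

Wheel centre is at about +2.6 mm (within the play plus the calibration error), centred in the lane and square. The tape and jar have not moved. Handing in.

```bash
python3 -c "
from bench import ctrl
print(ctrl.close_job())"
```

```text
the job is handed in; nothing more can be done
None
```

I rolled the wheel over the sill by its axle and left it standing upright in the chock, up near the end stop; the tape and jar did not move, and I handed the job in at about 10 s, well under the 40 s limit.

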